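# Dip the level probe into the self-watering planter

## Robot

A 7-joint arm with a two-finger parallel gripper is mounted at the origin on the work surface. World frame = base frame: x ahead of the robot, y to its left, z up, the work surface at z = 0. Lengths are in mm, angles in rad, forces in N, time in s.
With the tool pointing down it reaches from about 425 to 925 mm from the base axis. Payload 6.8 kg.
Tool frame: the origin (TCP) lies on the centre line of the jaws, within the pads' length; the fingertips stand 22 mm ahead of it and the grasp point (between the pads) lies 3 mm ahead of it; z points along the fingers, x is the direction in which the jaws open and shut, and the axes are right-handed (so a half turn about z gives the same grasp; the last joint's range is limited). The gripper opens to 85 mm and grips with 20 to 120 N. Pads are 22 mm wide; open, the fingers measure 114 mm over their backs; the gripper's body (76 mm by 85 mm) begins 54 mm behind the grasp point. The pads swing forward as they close: fully open they stand 13 mm farther back than shut.
Start: joints at [-1.431, 0.477, 0.022, 1.555, -0.011, 1.109, -0.083], TCP at [165.554, 654.399, 253.308] pointing down, gripper open.
Joint ranges: [-2.96, 2.96], [-0.34, 2.1], [-1.41, 1.46], [0.24, 2.44], [-1.37, 4.51], [0.17, 1.92], [-2.96, 2.96]. Speed limits (rad/s): [2.39, 2.39, 3.14, 3.14, 3.14, 3.14, 3.14].

## Interface

Orientations are given as a 3x3 rotation matrix whose columns are the frame's x, y, z axes.
In Python, from workcell import r gives the robot as it stands.
- The arm moves only by the tool step_arm, never from a script. Its arguments are lists of equal length, an entry for each row: "offset": the shift along the world's x, y, z in mm, a list of three; "dr": the turn, a rotation vector about the world's x, y, z in rad, a list of three; "fingers": the finger opening in mm, from 0 to 85.4. In form: {"offset": [[x, y, z], ...], "dr": [[ax, ay, az], ...], "fingers": [fingers, ...]}. A call has 1 to 12 rows; each row is the pose to reach, as a shift and turn from the pose measured when the call began; what a row does not reach only later rows make up. A row lasts 1/8 s, in which the tool goes at most 62.5 mm and 10.7 degrees, less where a joint would pass 70% of its speed; a pose out of reach is approached as far as the arm can. A call with a gripper value outside its range is refused whole. The fingers move at their own pace and stop on an object; "newtons" is the grip in N (left out, the last holds). Time passes only in rows, so rows that repeat a pose let the fingers close. It gives the time, the measured TCP pose, the force and the opening at its end, in the units of the state.
- r.sense(): the state, without advancing time (a new reading comes with each control period).
- r.get_image(name): name is "side" or "top" or "wrist"; returns the picture (480x640x3 uint8, red, green, blue); there is no depth.
- r.camera_info(name): a dict with "mtx" (3x3 intrinsics, pixels), "k1" (the pictures are not rectified: a ray, as slopes to the right and down, at radius r is drawn at 1 + k1 r^2 times it, then the intrinsics apply), "extrinsics" (4x4, takes a point from world to camera coordinates). Camera axes: x right, y down, z forward; pixel columns grow to the right and rows downward; lengths in mm; the calibration is good to about 2 mm. A picture is of the moment at which its call begins: read the wrist's pose just before it. camera_info takes no time and is no camera call; for the wrist camera it gives the pose at the moment of the call.
- r.sign_off(): hands the job in, once; it reports no verdict.
The state is a dict: "time": time; "joint_pos": joint angles; "joint_velocities": joint speeds; "joint_torque": joint torques, N m; "tcp_pos": TCP position; "tool_rot": TCP orientation; "ft_force": force on the tool from outside, world axes, zero at the start; "torque": the same for the moment, N m; "opening": finger opening in mm.
Only numpy, scipy, OpenCV 4.12 (cv2) and the standard library are available. Lean on these libraries where they do the work, as an engineer would, in place of code of your own. Each camera call takes 0.05 s, during which the arm holds its last target. There are 200 camera calls.

## Task

Check the water level of the planter: wind its crank wheel clockwise (seen from above) through one full turn so that the shutter uncovers the guide tube, then lift the level probe out of the aluminium stand and lower its rod upright down the middle of the guide tube until the raised ring on the rod is level with the tube's top. The probe must never touch any part of the planter, and the other things on the desk stay where they are. Finish while still gripping the probe, holding it still and centred at that depth: do not let go.

Things in the scene. Friction and masses are not known exactly. Their poses are not given: they have to be found in the camera images.
- planter: White ceramic trough with an aluminium deck, fixed to the desk, 190 mm (its x) by 300 mm (its y), rim 84 mm and deck 86 mm above the desk. Origin: centre of its underside. On the deck: a crank wheel at its -y end, a guide tube at its +y end, a row of small succulents (tops about 115 mm above the desk) along its +x edge. It is hollow under the guide tube down to 5 mm above the desk.
- guide_mouth (a point): Centre of the top of the upright guide tube, 105 mm above the desk; frame axes are the planter's. Bore 24 mm wide, 45 mm deep, open below; tube outside 34 mm. At planter x -20, y +70 mm. A steel shutter plate, 36 mm square and 3 mm thick, lies just above the mouth (top at 108.5 mm) and covers it at the start; the crank moves it by rack 41 mm towards the planter's -y in one full turn, clear of the mouth.
- crank_axis (a point): Point on the crank wheel's vertical axis, at the height of the wheel's top face, 118 mm above the desk (planter x -20, y -68 mm); does not turn. The wheel is 110 mm across.
- knob_mid (a point): Middle of the crank's handle: an upright cylinder 18 mm across and 42 mm tall (120 to 162 mm above the desk), 45 mm from the wheel's axis; moves with the wheel. It spins freely on its own pin, so it can be held with a gripper that does not turn while going round. At the start it lies on the planter's -x side of the axis. The wheel stays where it is left; about 3 N at the handle turns it.
- crank (a joint): Angle of the crank wheel, rad: 0 at the start (shutter shut, against a stop), growing clockwise seen from above; one full turn is 6.28, the end stop is at 6.40.
- stand: Aluminium bridge stand, fixed to the desk: a plate 90 by 100 mm, 8 mm thick, top 125 mm above the desk, on two side walls; open below, an 18 mm hole through its middle holds the probe. Origin: centre of its underside.
- probe: Level probe, 60 to 130 g, loose, hanging upright in the stand's hole by its flange. Origin: centre of the underside of the flange; z points up along the rod. Above the origin: a flange 28 mm across and 5 mm thick, then a square head 20 by 20 mm in x and y (its side faces are square to its x and y axes) up to 53 mm above the origin. Below: a steel rod 9 mm across, 105 mm long.
- probe_head (a point): Point on the probe's axis 30 mm above the body origin, about the middle of the square head: where to grip it.
- probe_ring (a point): Middle of the raised ring on the rod, 12 mm across and 4 mm tall, 40 mm below the flange's underside and 65 mm above the tip.
- probe_tip (a point): Lower end of the rod, 105 mm below the flange's underside.
- controller: White game controller, about 105 by 150 by 46 mm, loose, lying on the far (+x) side of the stand; leave alone. Origin: centre of its underside.
- pawn: Small turned wooden game pawn, 26 mm across and 44 mm tall, loose, standing on the robot's side of the stand; leave alone. Origin: centre of its underside.
- mug: Ceramic mug, 80 mm across and 95 mm tall, loose, at the back; leave alone. Origin: centre of its underside.
- die0: 18 mm black die, loose, on the robot's side of the stand near the pawn; leave alone. Origin: centre of its underside.
- die1: 18 mm black die, loose, on the desk near the mug; leave alone. Origin: centre of its underside. (Two more dice in the wooden tray are fixed.)
Not all that is in view belongs to the job. Of the things like the probe, leave any that is blue or orange; of the rest the smaller one is meant.

How it is judged:
By the outcome, as a careful person would: the job done as asked, in the order asked, and still so for the second after the job is handed in, while the arm keeps its last pose, push and grip.
It also fails if it takes over 69 s, if anything falls off the work surface, if the arm or the gripper's body presses on something with over 40 N, if the wrist force passes 120 N, or if a joint passes its speed limit or range.

## Working session

There is one attempt and no reset: what is moved stays moved. The work goes in short steps, Python scripts to look and compute and a tool call to move; the robot and the scene stay as the last step left them, time stands still between calls to the robot, and variables do not carry over. Pictures are saved under pics/ and viewed, about 8 in all and at most 12, crops included, and the job is handed in when it is done.

Besides the shell and the picture viewer there is one more tool, called after "Request:" in YAML: its name, and indented under it one key for each argument. step_arm: Moves the arm, as the interface text tells. Its arguments: {"type":"object","properties":{"offset":{"type":"array","items":{"type":"array","items":{"type":"number"}}},"dr":{"type":"array","items":{"type":"array","items":{"type":"number"}}},"fingers":{"type":"array","items":{"type":"number"}},"newtons":{"type":"number"}},"required":["offset","dr","fingers"]}

```bash
mkdir -p pics; ls; cat > h.py <<'E'
import numpy as np, cv2
from workcell import r
def cam(n):
    c=r.camera_info(n); return np.array(c["mtx"]),c["k1"],np.array(c["extrinsics"])
def proj(c,P):
    K,k1,E=c; P=np.atleast_2d(P).astype(float)
    q,_=cv2.projectPoints(P,cv2.Rodrigues(E[:3,:3])[0],E[:3,3],K,np.array([k1,0,0,0.]));return q[:,0]
def ray(c,uv):
    K,k1,E=c
    s=cv2.undistortPoints(np.array([[uv]],float),K,np.array([k1,0,0,0.]))[0,0]
    return -E[:3,:3].T@E[:3,3], E[:3,:3].T@np.array([s[0],s[1],1])
def atz(c,uv,z):
    o,d=ray(c,uv); return o+d*(z-o[2])/d[2]
def shot(n,f):
    im=r.get_image(n); cv2.imwrite(f"pics/{f}.png",im[:,:,::-1]); return im
E
python3 - <<'E'
from h import *
for n in("top","side"):
    shot(n,n+"0"); c=cam(n); print(n,c[0].round(1).tolist(),c[1],(-c[2][:3,:3].T@c[2][:3,3]).round(),c[2][:3,:3].round(2).tolist())
s=r.sense(); print(s["time"],s["tcp_pos"],np.array(s["tool_rot"]).round(3).tolist(),s["opening"])
E
```

```text
pics
top [[459.0, 0.0, 316.7], [0.0, 459.0, 227.1], [0.0, 0.0, 1.0]] -0.03703024861443587 [479. -20. 853.] [[0.0, -1.0, -0.04], [-0.99, 0.0, -0.14], [0.14, 0.04, -0.99]]
side [[587.9, 0.0, 326.6], [0.0, 587.9, 225.5], [0.0, 0.0, 1.0]] 0.022373088292159133 [ 406. -566.  849.] [[0.95, -0.31, -0.01], [-0.25, -0.75, -0.62], [0.18, 0.59, -0.79]]
0.1 [165.44007781 653.89907876 252.40646923] [[0.245, 0.969, -0.0], [0.969, -0.245, -0.002], [-0.002, 0.0, -1.0]] 85.04456140294492
```

View pics/top0.png

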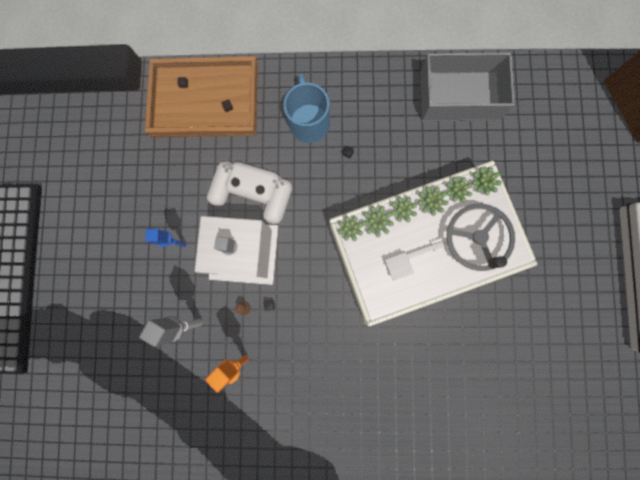

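View pics/side0.png

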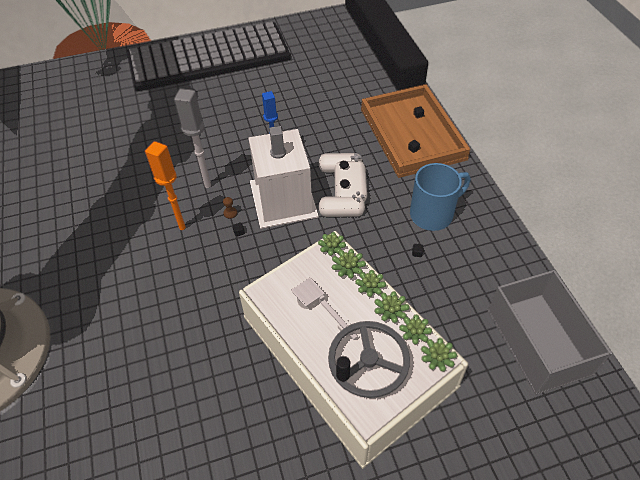

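Probe candidates: the blue one (top 158,237), the orange one (top 225,375), the large grey one (top 160,332) and the small grey one in the stand (top 224,240; side 277,142). The small grey one fits: it isn't blue or orange, it is smaller than the other grey one, and it hangs in the aluminium stand. I'll confirm it in an enlarged crop and measure the planter.

```bash
python3 - <<'E'
import cv2
t=cv2.imread("pics/top0.png");s=cv2.imread("pics/side0.png")
cv2.imwrite("pics/c1.png",cv2.resize(t[155:335,320:545],None,fx=3.3,fy=3.3,interpolation=cv2.INTER_CUBIC))
a=cv2.resize(t[205:295,185:285],(400,360),interpolation=cv2.INTER_CUBIC)
b=cv2.resize(s[115:235,235:335],(400,480),interpolation=cv2.INTER_CUBIC)
import numpy as np
o=np.zeros((480,800,3),np.uint8);o[:360,:400]=a;o[:,400:]=b
cv2.imwrite("pics/c2.png",o)
E
```

```text
(no output)
```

View pics/c1.png

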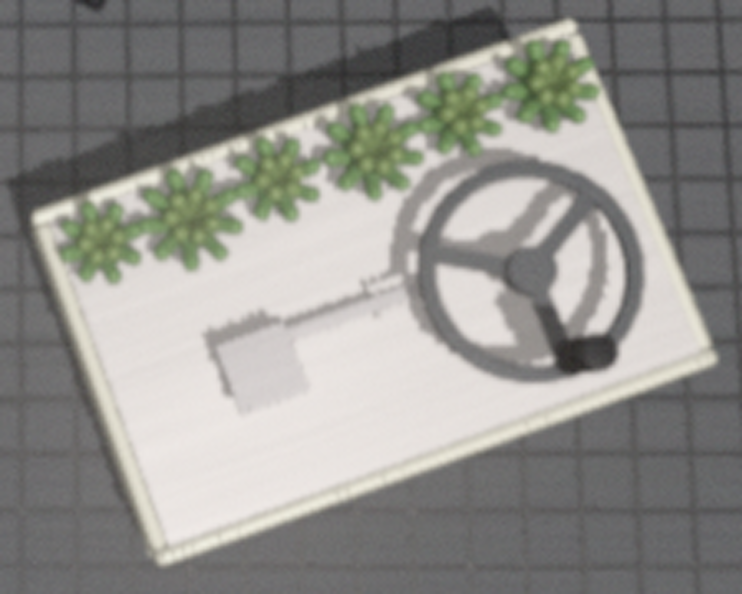

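View pics/c2.png

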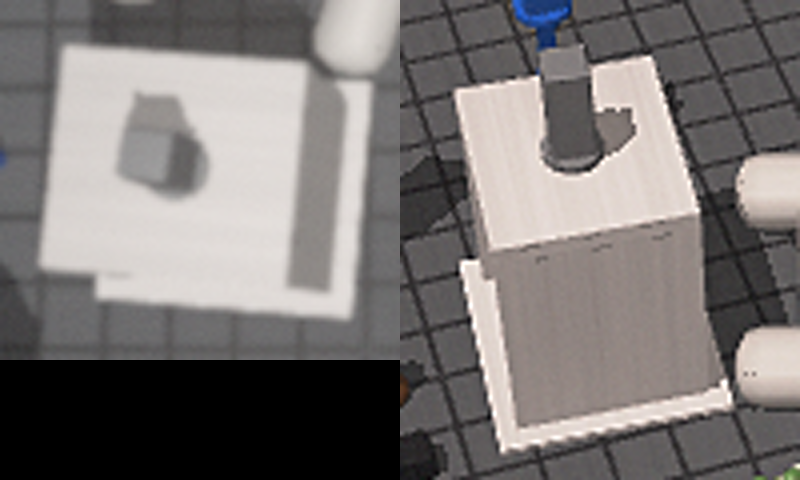

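c1 shows the planter corners, the wheel centre at about (530,270) and the knob top at about (598,351). c2 shows the small plain grey probe hanging in the aluminium stand, with its square head top at (145,152), so it is the one meant. Next I'll compute the poses.

```bash
cat > m.py <<'E'
from h import *
from scipy.optimize import least_squares
T=cam("top");S=cam("side")
c1=lambda p:np.array(p)/3.3+[320,155]-.35
c2=lambda p:np.array(p)/4+[185,205]-.4
c3=lambda p:(np.array(p)-[400,0])/4+[235,115]-.4
def fit(obs,x0):
    # obs: (cam,uv,localxyz); pose x,y,yaw
    def f(x):
        c,s=np.cos(x[2]),np.sin(x[2])
        return np.concatenate([(proj(k,[x[0]+c*p[0]-s*p[1],x[1]+s*p[0]+c*p[1],p[2]])[0]-uv) for k,uv,p in obs])
    q=least_squares(f,x0,x_scale=[1,1,.01]); return q.x,q.fun.reshape(-1,2).round(1).tolist()
def tf(x,p):
    c,s=np.cos(x[2]),np.sin(x[2]); return np.array([x[0]+c*p[0]-s*p[1],x[1]+s*p[0]+c*p[1],*p[2:]])
E
python3 - <<'E'
from m import *
Pl=[(T,c1(u),p) for u,p in [((35,215),(95,150,84)),((575,20),(95,-150,84)),((718,357),(-95,-150,84)),((160,563),(-95,150,84)),((530.5,270),(-20,-68,118)),((598,351),(-65,-68,162))]]
xt,res=fit(Pl,[500,-250,.3]);print("top",xt,res)
Ps=[(S,np.array(u,float),p) for u,p in [((240,292),(-95,150,84)),((336,234),(95,150,84)),((466,367),(95,-150,84)),((366,447),(-95,-150,84)),((370,358),(-20,-68,118))]]
xs,res=fit(Ps,[500,-250,.3]);print("side",xs,res)
x,res=fit(Pl+Ps,xt);print("both",x)
for X in(xt,xs,x):print("mouth",tf(X,(-20,70)),"axis",tf(X,(-20,-68)),"knob",tf(X,(-65,-68)))
print("shutter c top",atz(T,c1((263,366)),108.5),"axis top",atz(T,c1((530.5,270)),118),"side",atz(S,(370,358),118),"knob top",atz(T,c1((598,351)),162), "side",atz(S,(343.5,363),162))
St=[(T,c2(u),p) for u,p in [((62,45),(45,50,125)),((307,62),(45,-50,125)),((289,289),(-45,-50,125)),((40,268),(-45,50,125))]]
Ss=[(S,c3(u),p) for u,p in [((455,90),(-45,50,125)),((652,57),(45,50,125)),((697,212),(45,-50,125)),((485,250),(-45,-50,125))]]
for o in(St,Ss,St+Ss):print("stand",*fit(o,[480,200,0]))
for z in(178,):
  print("head top corners T",[atz(T,c2(u),z).round(1) for u in((125,122),(172,128),(165,183),(118,178))])
  print("head top corners S",[atz(S,c3(u),z).round(1) for u in((543,52),(588,45),(591,76),(543,80))])
E
```

```text
top [ 5.58921195e+02 -1.80254697e+02  3.44904658e-01] [[-1.8, -1.1], [-0.3, -1.3], [0.8, 1.3], [-0.3, 1.1], [0.6, -0.3], [0.9, 0.0]]
side [ 5.56286680e+02 -1.83000800e+02  3.39046211e-01] [[-2.1, -1.0], [0.2, -4.1], [4.0, -2.0], [-1.4, 4.2], [-0.7, 0.0]]
both [ 5.57644847e+02 -1.81555854e+02  3.41383500e-01]
mouth [ 516.43155497 -121.1392971 ] axis [ 563.09031425 -251.0121587 ] knob [ 520.74046808 -266.22697151]
mouth [ 514.14409095 -123.63749301] axis [ 560.04120073 -253.78147218] knob [ 517.60294665 -268.74792102]
mouth [ 515.36362448 -122.29120882] axis [ 561.5647926  -252.32755783] knob [ 519.16163532 -267.39315613]
shutter c top [ 517.0800782  -121.37388037  108.5       ] axis top [ 562.67550364 -250.00600469  118.        ] side [ 560.96669547 -254.02593736  118.        ] knob top [ 520.75968548 -264.94571247  162.        ] side [ 517.81267146 -268.64457164  162.        ]
stand [ 5.47860662e+02  1.53815145e+02 -7.05282092e-02] [[0.5, 0.5], [-0.1, 0.2], [-0.5, -0.7], [0.1, 0.0]]
stand [ 5.44421406e+02  1.53704214e+02 -9.64860236e-02] [[-0.5, -0.5], [0.1, -0.2], [0.1, 0.6], [0.3, 0.1]]
stand [ 5.46270849e+02  1.53860920e+02 -8.12631681e-02] [[0.8, 1.1], [0.1, 1.5], [-0.9, 0.7], [-0.2, 0.7], [0.1, -0.4], [0.6, -0.7], [1.4, -0.1], [1.9, -0.1]]
head top corners T [array([559.1, 160.1, 178. ]), array([556.8, 142.2, 178. ]), array([536.1, 144.3, 178. ]), array([538. , 162.1, 178. ])]
head top corners S [array([537.8, 160.2, 178. ]), array([556.7, 158.2, 178. ]), array([552.9, 139.8, 178. ]), array([533.5, 143.9, 178. ])]
```

Request:
step_arm:
  offset:
    - [55, -24, 20]
    - [105, -54, 40]
    - [150, -89, 60]
    - [195, -129, 70]
    - [235, -169, 70]
    - [275, -214, 70]
    - [305, -264, 70]
    - [330, -314, 70]
    - [345, -364, 70]
    - [355, -414, 70]
    - [360, -459, 70]
    - [360, -500, 70]
  dr:
    - [0, 0, 0.05]
    - [0, 0, 0.1]
    - [0, 0, 0.157]
    - [0, 0, 0.157]
    - [0, 0, 0.157]
    - [0, 0, 0.157]
    - [0, 0, 0.157]
    - [0, 0, 0.157]
    - [0, 0, 0.157]
    - [0, 0, 0.157]
    - [0, 0, 0.157]
    - [0, 0, 0.157]
  fingers: [85, 85, 85, 85, 85, 85, 85, 85, 85, 85, 85, 85]

```text
time: 1.6
tcp_pos: [525.4, 151.8, 322.1]
tool_rot: [[0.092, 0.996, -0.001], [0.996, -0.092, -0.002], [-0.002, -0.0, -1.0]]
ft_force: [-0.2, 1.0, -0.2]
opening: 84.8
```

```bash
cat > w.py <<'E'
import sys; from h import *; import pickle
s=r.sense();c=cam("wrist");shot("wrist",sys.argv[1]);pickle.dump(c,open(sys.argv[1]+".pkl","wb"))
print(s["time"],np.round(s["tcp_pos"],1),np.round(s["tool_rot"],3).tolist(),np.round(s["ft_force"],1),s["opening"],np.round(s["joint_pos"],2))
print("campos",(-c[2][:3,:3].T@c[2][:3,3]).round(),"view",c[2][2,:3].round(2))
E
python3 w.py w1
```

```text
1.6 [525.4 151.8 322.1] [[0.092, 0.996, -0.001], [0.996, -0.092, -0.002], [-0.002, -0.0, -1.0]] [-0.2  1.  -0.2] 84.83433487512211 [-0.59  0.2   0.23  1.79 -0.05  1.15  1.13]
campos [441. 160. 442.] view [ 0.32 -0.03 -0.95]
```

View pics/w1.png

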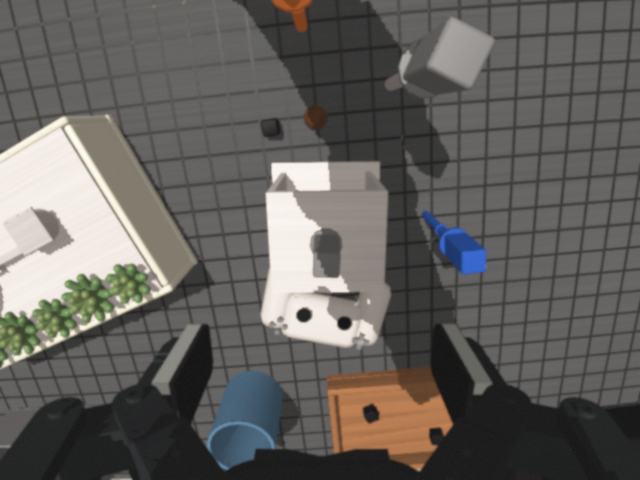

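The wrist view shows the grey probe head at about (327,255) on the stand plate, whose near edge runs (268,192)–(387,192). The tube end of the planter is at left. I'll check these against predictions and enlarge the stand.

```bash
python3 - <<'E'
from m import *; import pickle
W=pickle.load(open("w1.pkl","rb"))
x=[546.3,153.5,-.085]
for p in [(-45,50,125),(-45,-50,125),(45,50,125),(45,-50,125)]+[(a,b,178) for a,b in((-10,10),(-10,-10),(10,-10),(10,10))]+[(0,0,178)]: print(p,proj(W,tf(x,p)).round(1))
im=cv2.imread("pics/w1.png")[170:310,250:410]
cv2.imwrite("pics/c4.png",cv2.resize(im,None,fx=4.5,fy=4.2,interpolation=cv2.INTER_CUBIC))
E
```

```text
(-45, 50, 125) [[386.7 190.6]]
(-45, -50, 125) [[264.6 191.4]]
(45, 50, 125) [[381.9 290.7]]
(45, -50, 125) [[270.  291.3]]
(-10, 10, 178) [[340.3 253. ]]
(-10, -10, 178) [[312.4 253.2]]
(10, -10, 178) [[312.8 278.8]]
(10, 10, 178) [[340.1 278.7]]
(0, 0, 178) [[326.4 266.1]]
```

View pics/c4.png

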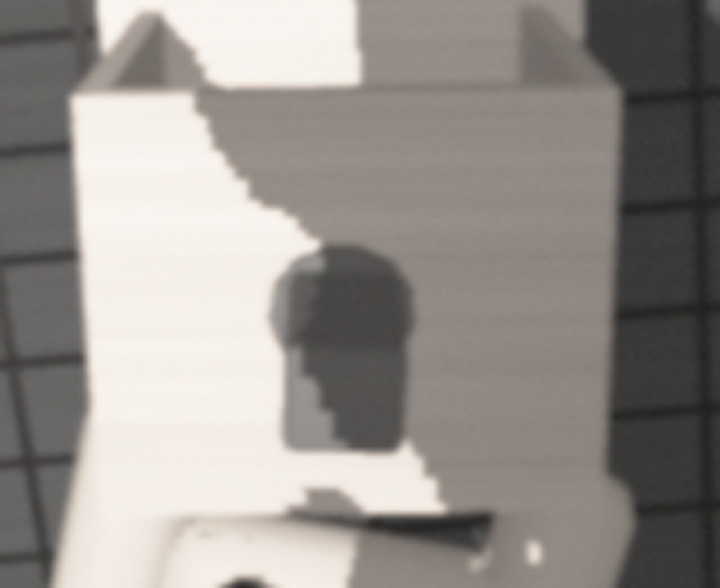

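The head top corners in the crop map to (313–341, 252–277), within 1 px of prediction. That puts the probe at about (545.7,153.5) with yaw about -0.09. Now I'll move over to the planter.

Request:
step_arm:
  offset:
    - [0, -50, 5]
    - [-5, -100, 10]
    - [-10, -150, 10]
    - [-15, -200, 10]
    - [-20, -250, 10]
    - [-25, -300, 10]
    - [-25, -342, 10]
    - [-25, -342, 10]
    - [-25, -342, 10]
  dr:
    - [0, 0, 0]
    - [0, 0, 0]
    - [0, 0, 0]
    - [0, 0, 0]
    - [0, 0, 0]
    - [0, 0, 0]
    - [0, 0, 0]
    - [0, 0, 0]
    - [0, 0, 0]
  fingers: [85, 85, 85, 85, 85, 85, 85, 85, 85]

```text
time: 2.78
tcp_pos: [500.7, -195.9, 331.9]
tool_rot: [[0.098, 0.995, -0.001], [0.995, -0.098, -0.004], [-0.005, -0.001, -1.0]]
ft_force: [0.2, 1.0, 0.6]
opening: 85.1
```

```bash
python3 w.py w2; python3 - <<'E'
from m import *; import pickle
W=pickle.load(open("w2.pkl","rb"));x=[557.6,-181.5,.342]
for p in [(95,150,84),(-95,150,84),(-95,-150,84),(95,-150,84),(-20,-68,118),(-65,-68,162)]+[(-20+a,70+b,108.5) for a,b in((-18,18),(-18,-18),(18,-18),(18,18))]: print(p,proj(W,tf(x,p)).round(1))
E
```

```text
2.775 [ 500.7 -195.9  331.9] [[0.098, 0.995, -0.001], [0.995, -0.098, -0.004], [-0.005, -0.001, -1.0]] [0.2 1.  0.6] 85.12514247163747 [-0.15  0.18  0.48  1.81 -0.09  1.17  1.82]
campos [ 417. -187.  452.] view [ 0.32 -0.04 -0.95]
(95, 150, 84) [[511.4 280.1]]
(-95, 150, 84) [[451.2 103.1]]
(-95, -150, 84) [[165.7 239.1]]
(95, -150, 84) [[256.1 382.9]]
(-20, -68, 118) [[268.5 283.8]]
(-65, -68, 162) [[234.9 259.6]]
(-38, 88, 108.5) [[415.9 194.4]]
(-38, 52, 108.5) [[378.6 211.1]]
(-2, 52, 108.5) [[393.5 245.4]]
(-2, 88, 108.5) [[429.8 229.6]]
```

View pics/w2.png

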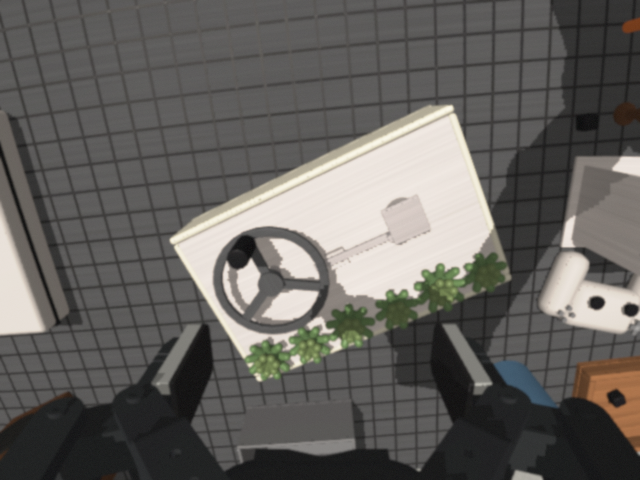

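The picture shows the hub at (271,283), the knob top at about (237,258), and the shutter corners at (383,208), (417,196), (430,234) and (397,246). All are about 2 px right of prediction.

```bash
python3 - <<'E'
from m import *; import pickle
W=pickle.load(open("w2.pkl","rb"))
print(atz(W,(271,283),118),atz(W,(237,258),162),[atz(W,u,108.5).round(1) for u in((383,208),(417,196),(430,234),(397,246))])
s=r.sense();print(s["time"],s["tcp_pos"],np.array(s["tool_rot"]).round(4).tolist())
E
```

```text
[ 560.98299569 -249.79887942  118.        ] [ 518.00062669 -265.43953885  162.        ] [array([ 501.9, -141.1,  108.5]), array([ 493.9, -110.4,  108.5]), array([530.5, -99.1, 108.5]), array([ 539.2, -129.9,  108.5])]
2.825 [ 500.89454211 -195.36689106  331.88577749] [[0.097, 0.9953, -0.0013], [0.9953, -0.097, -0.0044], [-0.0045, -0.0009, -1.0]]
```

Request:
step_arm:
  offset:
    - [9, -35, 0]
    - [18, -70, -10]
    - [18, -70, -50]
    - [18, -70, -90]
    - [18, -70, -120]
    - [18, -70, -140]
    - [18, -70, -140]
    - [18, -70, -140]
  dr:
    - [0, 0, 0]
    - [0, 0, 0]
    - [0, 0, 0]
    - [0, 0, 0]
    - [0, 0, 0]
    - [0, 0, 0]
    - [0, 0, 0]
    - [0, 0, 0]
  fingers: [85, 85, 85, 85, 85, 85, 85, 85]

```text
time: 3.82
tcp_pos: [519.7, -264.8, 192.7]
tool_rot: [[0.096, 0.995, -0.0], [0.995, -0.096, -0.004], [-0.004, 0.0, -1.0]]
ft_force: [0.7, 0.2, 0.9]
opening: 85.2
```

Request:
step_arm:
  offset:
    - [-0.5, -1, -20]
    - [-0.5, -1, -40]
    - [-0.5, -1, -43]
    - [-0.5, -1, -43]
    - [-0.5, -1, -43]
    - [-0.5, -1, -43]
    - [-0.5, -1, -43]
    - [-0.5, -1, -43]
    - [-0.5, -1, -43]
    - [-0.5, -1, -43]
  dr:
    - [0.004, 0, 0]
    - [0.004, 0, 0]
    - [0.004, 0, 0]
    - [0.004, 0, 0]
    - [0.004, 0, 0]
    - [0.004, 0, 0]
    - [0.004, 0, 0]
    - [0.004, 0, 0]
    - [0.004, 0, 0]
    - [0.004, 0, 0]
  fingers: [85, 85, 70, 50, 35, 20, 10, 10, 10, 10]
  newtons: 30

```text
time: 5.08
tcp_pos: [519.5, -266.0, 150.3]
tool_rot: [[0.096, 0.995, 0.001], [0.995, -0.096, -0.001], [-0.001, 0.001, -1.0]]
ft_force: [-1.7, -0.3, 5.4]
opening: 17.0
```

```bash
python3 - <<'E'
import numpy as np
for t in range(0,368,10):
    a=np.radians(199.8-t);print(t,(561.8+45*np.cos(a)).round(1),(-250.8+45*np.sin(a)).round(1),end=' | ')
E
```

```text
0 519.5 -266.0 | 10 517.5 -258.5 | 20 516.8 -250.6 | 30 517.5 -242.8 | 40 519.6 -235.3 | 50 522.9 -228.2 | 60 527.4 -221.8 | 70 533.0 -216.2 | 80 539.4 -211.8 | 90 546.6 -208.5 | 100 554.1 -206.5 | 110 562.0 -205.8 | 120 569.8 -206.5 | 130 577.3 -208.6 | 140 584.4 -211.9 | 150 590.8 -216.4 | 160 596.4 -222.0 | 170 600.8 -228.4 | 180 604.1 -235.6 | 190 606.1 -243.1 | 200 606.8 -251.0 | 210 606.1 -258.8 | 220 604.0 -266.3 | 230 600.7 -273.4 | 240 596.2 -279.8 | 250 590.6 -285.4 | 260 584.2 -289.8 | 270 577.0 -293.1 | 280 569.5 -295.1 | 290 561.6 -295.8 | 300 553.8 -295.1 | 310 546.3 -293.0 | 320 539.2 -289.7 | 330 532.8 -285.2 | 340 527.2 -279.6 | 350 522.8 -273.2 | 360 519.5 -266.0 |
```

First, about 90°, checking forces.

Request:
step_arm:
  offset:
    - [-2, 7.5, 0]
    - [-2.7, 15.4, 0]
    - [-2, 23.2, 0]
    - [0.1, 30.7, 0]
    - [3.4, 37.8, 0]
    - [7.9, 44.2, 0]
    - [13.5, 49.8, 0]
    - [19.9, 54.2, 0]
    - [27.1, 57.5, 0]
    - [27.1, 57.5, 0]
  dr:
    - [0, 0, 0]
    - [0, 0, 0]
    - [0, 0, 0]
    - [0, 0, 0]
    - [0, 0, 0]
    - [0, 0, 0]
    - [0, 0, 0]
    - [0, 0, 0]
    - [0, 0, 0]
    - [0, 0, 0]
  fingers: [10, 10, 10, 10, 10, 10, 10, 10, 10, 10]

```text
time: 6.32
tcp_pos: [547.8, -208.2, 150.4]
tool_rot: [[0.095, 0.995, 0.002], [0.995, -0.095, -0.001], [-0.001, 0.002, -1.0]]
ft_force: [3.2, -4.1, 0.3]
opening: 17.2
```

Request:
step_arm:
  offset:
    - [6.3, 1.7, 0]
    - [14.2, 2.4, 0]
    - [22, 1.7, 0]
    - [29.5, -0.4, 0]
    - [36.6, -3.7, 0]
    - [43, -8.2, 0]
    - [48.6, -13.8, 0]
    - [53, -20.2, 0]
    - [56.3, -27.4, 0]
    - [58.3, -34.9, 0]
    - [59, -42.8, 0]
    - [59, -42.8, 0]
  dr:
    - [0, 0, 0]
    - [0, 0, 0]
    - [0, 0, 0]
    - [0, 0, 0]
    - [0, 0, 0]
    - [0, 0, 0]
    - [0, 0, 0]
    - [0, 0, 0]
    - [0, 0, 0]
    - [0, 0, 0]
    - [0, 0, 0]
    - [0, 0, 0]
  fingers: [10, 10, 10, 10, 10, 10, 10, 10, 10, 10, 10, 10]

```text
time: 7.82
tcp_pos: [607.0, -249.8, 150.4]
tool_rot: [[0.095, 0.995, 0.001], [0.995, -0.095, 0.001], [0.001, 0.001, -1.0]]
ft_force: [-2.2, -0.3, 5.2]
opening: 17.3
```

Request:
step_arm:
  offset:
    - [-0.9, -9, 0]
    - [-3, -16.5, 0]
    - [-6.3, -23.6, 0]
    - [-10.8, -30, 0]
    - [-16.4, -35.6, 0]
    - [-22.8, -40, 0]
    - [-30, -43.3, 0]
    - [-37.5, -45.3, 0]
    - [-45.4, -46, 0]
    - [-53.2, -45.3, 0]
    - [-60.7, -43.2, 0]
    - [-60.7, -43.2, 0]
  dr:
    - [0, 0, 0]
    - [0, 0, 0]
    - [0, 0, 0]
    - [0, 0, 0]
    - [0, 0, 0]
    - [0, 0, 0]
    - [0, 0, 0]
    - [0, 0, 0]
    - [0, 0, 0]
    - [0, 0, 0]
    - [0, 0, 0]
    - [0, 0, 0]
  fingers: [10, 10, 10, 10, 10, 10, 10, 10, 10, 10, 10, 10]

```text
time: 9.32
tcp_pos: [544.8, -292.7, 150.3]
tool_rot: [[0.095, 0.995, -0.001], [0.995, -0.095, 0.002], [0.002, -0.001, -1.0]]
ft_force: [-2.0, 0.4, 6.2]
opening: 17.2
```

Request:
step_arm:
  offset:
    - [-5.6, 3, 0]
    - [-12, 7.5, 0]
    - [-17.6, 13.1, 0]
    - [-22, 19.5, 0]
    - [-25.3, 26.7, 0]
    - [-25.6, 27.6, 0]
    - [-25.6, 27.6, 0]
    - [-25.6, 27.6, 0]
  dr:
    - [0, 0, 0]
    - [0, 0, 0]
    - [0, 0, 0]
    - [0, 0, 0]
    - [0, 0, 0]
    - [0, 0, 0]
    - [0, 0, 0]
    - [0, 0, 0]
  fingers: [10, 10, 10, 10, 10, 10, 10, 10]

```text
time: 10.32
tcp_pos: [518.9, -264.4, 150.3]
tool_rot: [[0.095, 0.995, -0.002], [0.995, -0.095, 0.004], [0.003, -0.003, -1.0]]
ft_force: [0.1, 1.7, 6.5]
opening: 17.0
```

The crank has gone just past one turn, and the measured circle fits hub (561.9,-250.8) with r 45. Release, rise and look down at the mouth.

Request:
step_arm:
  offset:
    - [0, 0, 0]
    - [0, 0, 0]
    - [0, 0, 0]
    - [0, 0, 20]
    - [0, 0, 60]
    - [0, 0, 90]
    - [30, 45, 90]
    - [60, 95, 85]
    - [80, 134, 80]
    - [80, 134, 75]
    - [80, 134, 75]
    - [80, 134, 75]
  dr:
    - [-0.004, -0.002, 0]
    - [-0.004, -0.002, 0]
    - [-0.004, -0.002, 0]
    - [-0.004, -0.002, 0]
    - [-0.004, -0.002, 0]
    - [-0.004, -0.002, 0]
    - [-0.004, -0.002, 0]
    - [-0.004, -0.002, 0]
    - [-0.004, -0.002, 0]
    - [-0.004, -0.002, 0]
    - [-0.004, -0.002, 0]
    - [-0.004, -0.002, 0]
  fingers: [40, 60, 85, 85, 85, 85, 85, 85, 85, 85, 85, 85]

```text
time: 11.82
tcp_pos: [598.2, -132.3, 225.5]
tool_rot: [[0.098, 0.995, -0.0], [0.995, -0.098, -0.001], [-0.001, -0.0, -1.0]]
ft_force: [0.8, -0.4, -0.2]
opening: 85.1
```

```bash
python3 w.py w3; python3 - <<'E'
from m import *; import pickle
W=pickle.load(open("w3.pkl","rb"));print(W[0].round(0).tolist(),proj(W,[[515.6,-120.8,105],[515.6,-120.8,60]]))
E
```

```text
11.825 [ 598.2 -132.3  225.5] [[0.098, 0.995, -0.0], [0.995, -0.098, -0.001], [-0.001, -0.0, -1.0]] [ 0.8 -0.4 -0.2] 85.09873750564577 [-0.21  0.43  0.44  1.76 -0.21  1.    1.78]
campos [ 514. -124.  346.] view [ 0.32 -0.03 -0.95]
[[392.0, 0.0, 321.0], [0.0, 392.0, 247.0], [0.0, 0.0, 1.0]] [[326.97602737 115.86129778]
 [326.15665458 115.58367556]]
```

View pics/w3.png

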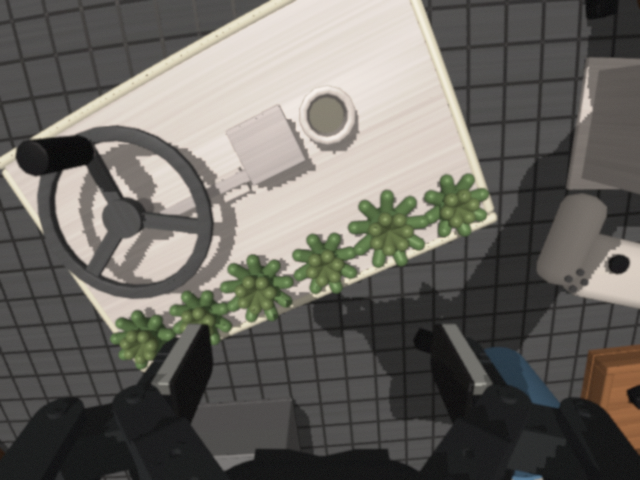

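The mouth is uncovered, with the tube centre seen at about (327,116) against a predicted (327,115.9). The shutter is clear to its left, so the mouth is at (515.6,-120.8). Now to the probe.

Request:
step_arm:
  offset:
    - [0, 20, 20]
    - [-5, 65, 35]
    - [-15, 115, 40]
    - [-27, 165, 40]
    - [-37, 215, 40]
    - [-47, 260, 40]
    - [-52.5, 286, 40]
    - [-52.5, 286, 30]
    - [-52.5, 286, 15]
    - [-52.5, 286, 15]
    - [-52.5, 286, 15]
  dr:
    - [0, 0, 0.008]
    - [0, 0, 0.008]
    - [0, 0, 0.008]
    - [0, 0, 0.008]
    - [0, 0, 0.008]
    - [0, 0, 0.008]
    - [0, 0, 0.008]
    - [0, 0, 0.008]
    - [0, 0, 0.008]
    - [0, 0, 0.008]
    - [0, 0, 0.008]
  fingers: [85, 85, 85, 85, 85, 85, 85, 85, 85, 85, 85]

```text
time: 13.25
tcp_pos: [546.2, 152.5, 240.6]
tool_rot: [[0.092, 0.996, -0.0], [0.996, -0.092, -0.001], [-0.001, -0.0, -1.0]]
ft_force: [0.6, -0.3, -0.1]
opening: 84.8
```

```bash
python3 w.py w4;python3 - <<'E'
from m import *; import pickle
W=pickle.load(open("w4.pkl","rb"))
print(proj(W,[tf([545.7,153.5,-.09],(a,b,178)) for a,b in((-10,10),(-10,-10),(10,-10),(10,10))]).round(1))
im=cv2.imread("pics/w4.png")[200:440,180:500]; cv2.imwrite("pics/c5.png",cv2.resize(im,None,fx=2.5,fy=2.5,interpolation=cv2.INTER_CUBIC))
E
```

```text
13.25 [546.2 152.5 240.6] [[0.092, 0.996, -0.0], [0.996, -0.092, -0.001], [-0.001, -0.0, -1.0]] [ 0.6 -0.3 -0.1] 84.79838201085172 [-0.66  0.32  0.35  1.85 -0.13  0.99  1.22]
campos [462. 161. 361.] view [ 0.32 -0.03 -0.95]
[[342.8 268.2]
 [303.  268.2]
 [303.7 303.9]
 [342.1 303.9]]
```

View pics/c5.png

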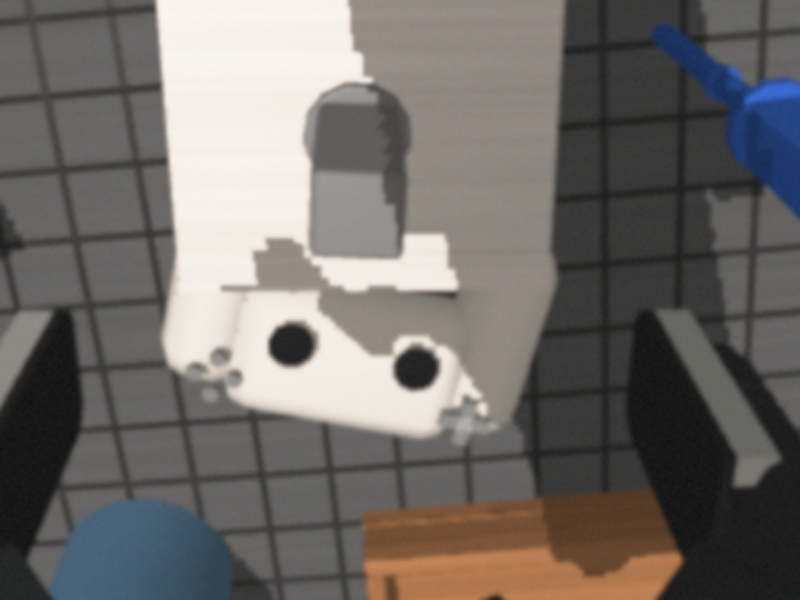

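The head top corners in the crop map to (304,268), (343,269), (341,303) and (303,302), within about 1.5 px of prediction, and the head is turned about 0.02 rad more. Descending to grip.

Request:
step_arm:
  offset:
    - [-0.7, 1, -30]
    - [-0.7, 1, -60]
    - [-0.7, 1, -76]
    - [-0.7, 1, -82]
    - [-0.7, 1, -82.5]
    - [-0.7, 1, -82.5]
    - [-0.7, 1, -82.5]
    - [-0.7, 1, -82.5]
    - [-0.7, 1, -82.5]
    - [-0.7, 1, -82.5]
    - [-0.7, 1, -82.5]
  dr:
    - [0, 0, -0.02]
    - [0, 0, -0.02]
    - [0, 0, -0.02]
    - [0, 0, -0.02]
    - [0, 0, -0.02]
    - [0, 0, -0.02]
    - [0, 0, -0.02]
    - [0, 0, -0.02]
    - [0, 0, -0.02]
    - [0, 0, -0.02]
    - [0, 0, -0.02]
  fingers: [85, 85, 85, 85, 85, 60, 45, 32, 22, 12, 12]
  newtons: 45

```text
time: 14.68
tcp_pos: [545.8, 153.9, 158.6]
tool_rot: [[0.111, 0.994, 0.001], [0.994, -0.111, -0.001], [-0.001, 0.001, -1.0]]
ft_force: [0.4, 0.4, 2.8]
opening: 19.3
```

Request:
step_arm:
  offset:
    - [0, 0, 0]
    - [0, 0, 0]
    - [0, 0, 5]
    - [0, 0, 20]
    - [0, 0, 40]
    - [0, 0, 60]
    - [0, 0, 80]
    - [0, 0, 105]
    - [0, 0, 130]
    - [0, 0, 150]
    - [0, 0, 155]
    - [0, 0, 155]
  dr:
    - [0, 0, 0]
    - [0, 0, 0]
    - [0, 0, 0]
    - [0, 0, 0]
    - [0, 0, 0]
    - [0, 0, 0]
    - [0, 0, 0]
    - [0, 0, 0]
    - [0, 0, 0]
    - [0, 0, 0]
    - [0, 0, 0]
    - [0, 0, 0]
  fingers: [12, 12, 12, 12, 12, 12, 12, 12, 12, 12, 12, 12]

```text
time: 16.18
tcp_pos: [545.6, 153.9, 313.7]
tool_rot: [[0.111, 0.994, 0.001], [0.994, -0.111, -0.001], [-0.0, 0.001, -1.0]]
ft_force: [-0.4, -0.1, -1.2]
opening: 19.4
```

Request:
step_arm:
  offset:
    - [-1, -12, 0]
    - [-4, -40, 0]
    - [-8, -75, 0]
    - [-12, -110, 0]
    - [-16, -145, 0]
    - [-20, -180, 0]
    - [-24, -215, 0]
    - [-27, -245, 0]
    - [-29, -265, 0]
    - [-30, -274.5, 0]
    - [-30, -274.5, 0]
    - [-30, -274.5, 0]
  dr:
    - [0, 0, 0]
    - [0, 0, 0]
    - [0, 0, 0]
    - [0, 0, 0]
    - [0, 0, 0]
    - [0, 0, 0]
    - [0, 0, 0]
    - [0, 0, 0]
    - [0, 0, 0]
    - [0, 0, 0]
    - [0, 0, 0]
    - [0, 0, 0]
  fingers: [12, 12, 12, 12, 12, 12, 12, 12, 12, 12, 12, 12]

```text
time: 17.68
tcp_pos: [515.7, -119.7, 313.4]
tool_rot: [[0.11, 0.994, 0.0], [0.994, -0.11, -0.0], [-0.0, 0.0, -1.0]]
ft_force: [-0.3, 0.9, -0.5]
opening: 19.4
```

```bash
python3 - <<'E'
from m import *; s=r.sense(); print(s["time"],s["tcp_pos"],np.array(s["tool_rot"]).round(4).tolist())
a=shot("side","s5");b=shot("wrist","w5");W=cam("wrist");t=np.array(s["tcp_pos"])
ax=lambda z:np.array([t[0],t[1],t[2]-33.6+z])
for n,c in(("S",S),("W",W)): print(n,"org,ring,tip",proj(c,[ax(0),ax(-40),ax(-105)]).round(1).tolist(),"mouth",proj(c,[[515.6,-120.8,105]]).round(1).tolist())
u,v=proj(S,[[515.6,-120.8,190]])[0].astype(int); print(u,v)
A=cv2.resize(a[v-90:v+110,u-60:u+60],None,fx=3,fy=3,interpolation=cv2.INTER_CUBIC)
B=cv2.resize(b[150:400,230:420],(456,600),interpolation=cv2.INTER_CUBIC)[:, :430]
print("side crop org",u-60,v-90)
o=np.zeros((600,800,3),np.uint8);o[:,:360]=A;o[:,370:]=B;cv2.imwrite("pics/c6.png",o[:,:,::-1])
E
```

```text
17.675 [ 515.67648415 -119.6848172   313.42189723] [[0.1098, 0.9939, 0.0003], [0.9939, -0.1098, -0.0003], [-0.0002, 0.0004, -1.0]]
S org,ring,tip [[303.6, 216.6], [304.9, 235.9], [306.8, 264.2]] mouth [[308.7, 291.4]]
W org,ring,tip [[320.7, 314.4], [320.8, 278.3], [320.9, 241.0]] mouth [[319.7, 216.0]]
306 258
side crop org 246 168
```

View pics/c6.png

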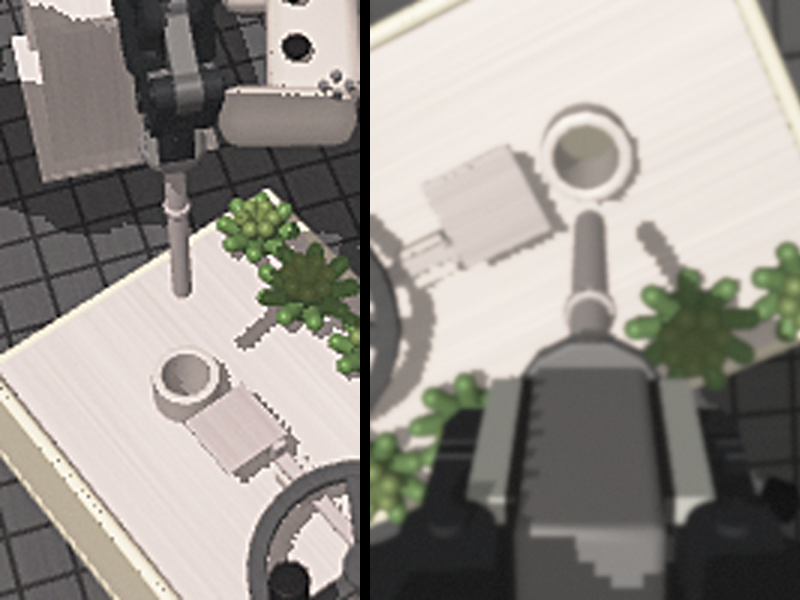

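The side crop puts the ring at (305,237), the tip at (307,266) and the mouth at (308,293). The wrist crop puts the ring at (321,278) and the bore at (321,214.6). The probe is upright and everything is within about 1–2 px of prediction. I'll refine the bore centre numerically from w3 and w5.

```bash
python3 - <<'E'
from m import *; import pickle
W3=pickle.load(open("w3.pkl","rb"));W5=cam("wrist")
for f,W,(u,v) in(("w3",W3,(327,116)),("w5",W5,(321,215)),("s5",S,(308,293))):
    g=cv2.cvtColor(cv2.imread(f"pics/{f}.png"),cv2.COLOR_BGR2GRAY).astype(float)
    # radial steepest bright edge of bore: inner rim
    P=[]
    R=np.arange(3,26,.25)
    if f=="s5":R=np.arange(3,14,.25)
    for a in np.arange(0,2*np.pi,.1):
        l=cv2.remap(g.astype(np.float32),(u+R*np.cos(a)).astype(np.float32)[None],(v+R*np.sin(a)).astype(np.float32)[None],1)[0]
        d=np.diff(cv2.GaussianBlur(l[None],(5,1),0)[0]); i=d.argmax(); P.append((u+R[i]*np.cos(a),v+R[i]*np.sin(a)))
    P=np.array(P)
    e=cv2.fitEllipseAMS(P.astype(np.float32))
    pw=np.array([atz(W,p,105)[:2] for p in P])
    q=least_squares(lambda x:np.hypot(*(pw-x[:2]).T)-x[2],[515,-121,12],loss="soft_l1",f_scale=.5)
    print(f,e[0],e[1],"world",q.x.round(2),"resid",np.median(abs(q.fun)).round(2))
    # predicted rod ring same frame
E
```

```text
w3 (326.6678771972656, 114.83472442626953) (40.590694427490234, 42.360233306884766) world [ 515.17 -120.94   11.91] resid 0.1
w5 (323.6519775390625, 212.2017364501953) (33.33656692504883, 35.495506286621094) world [ 512.96 -117.25   15.06] resid 1.04
s5 (310.06585693359375, 294.0774841308594) (14.502984046936035, 22.007503509521484) world [ 513.59 -122.19   12.14] resid 0.35
```

Request:
step_arm:
  offset:
    - [-0.5, -1.1, -10]
    - [-0.5, -1.1, -25]
    - [-0.5, -1.1, -40]
    - [-0.5, -1.1, -50]
    - [-0.5, -1.1, -55]
    - [-0.5, -1.1, -55]
    - [-0.5, -1.1, -55]
    - [-0.5, -1.1, -55]
  dr:
    - [0, 0, 0]
    - [0, 0, 0]
    - [0, 0, 0]
    - [0, 0, 0]
    - [0, 0, 0]
    - [0, 0, 0]
    - [0, 0, 0]
    - [0, 0, 0]
  fingers: [12, 12, 12, 12, 12, 12, 12, 12]

```text
time: 18.77
tcp_pos: [515.6, -120.8, 259.0]
tool_rot: [[0.109, 0.994, 0.002], [0.994, -0.109, -0.0], [-0.0, 0.002, -1.0]]
ft_force: [-0.4, -0.3, -0.9]
opening: 19.6
```

Request:
step_arm:
  offset:
    - [-0.4, 0, -8]
    - [-0.4, 0, -18]
    - [-0.4, 0, -28]
    - [-0.4, 0, -38]
    - [-0.4, 0, -48]
    - [-0.4, 0, -58]
    - [-0.4, 0, -67]
    - [-0.4, 0, -74]
    - [-0.4, 0, -78.5]
    - [-0.4, 0, -80.4]
    - [-0.4, 0, -80.4]
    - [-0.4, 0, -80.4]
  dr:
    - [0, 0.002, 0]
    - [0, 0.002, 0]
    - [0, 0.002, 0]
    - [0, 0.002, 0]
    - [0, 0.002, 0]
    - [0, 0.002, 0]
    - [0, 0.002, 0]
    - [0, 0.002, 0]
    - [0, 0.002, 0]
    - [0, 0.002, 0]
    - [0, 0.002, 0]
    - [0, 0.002, 0]
  fingers: [12, 12, 12, 12, 12, 12, 12, 12, 12, 12, 12, 12]

```text
time: 20.27
tcp_pos: [515.4, -120.8, 178.9]
tool_rot: [[0.109, 0.994, 0.0], [0.994, -0.109, -0.0], [-0.0, 0.0, -1.0]]
ft_force: [0.6, 0.2, -1.1]
opening: 19.4
```

```bash
python3 - <<'E'
from m import *; s=r.sense(); print(s["time"],s["tcp_pos"],np.array(s["tool_rot"]).round(4).tolist(),s["ft_force"])
a=shot("side","s6");b=shot("wrist","w6");W=cam("wrist");t=np.array(s["tcp_pos"])
ax=lambda z:np.array([t[0],t[1],t[2]-33.6+z])
for n,c in(("S",S),("W",W)): print(n,"org,ring",proj(c,[ax(0),ax(-40)]).round(1).tolist(),"mouth",proj(c,[[515.2,-120.8,105]]).round(1).tolist())
A=cv2.resize(a[245:325,270:350],(400,400),interpolation=cv2.INTER_CUBIC)
B=cv2.resize(b[190:310,260:380],(400,400),interpolation=cv2.INTER_CUBIC)
cv2.imwrite("pics/c7.png",np.hstack([A,B])[:,:,::-1])
E
```

```text
20.275 [ 515.36856853 -120.81557568  178.8595411 ] [[0.1094, 0.994, 0.0001], [0.994, -0.1094, -0.0003], [-0.0003, 0.0001, -1.0]] [ 0.59385367  0.24706025 -1.06604392]
S org,ring [[307.6, 276.6], [308.6, 291.4]] mouth [[308.5, 291.5]]
W org,ring [[320.8, 314.9], [320.9, 278.8]] mouth [[320.9, 278.3]]
```

View pics/c7.png

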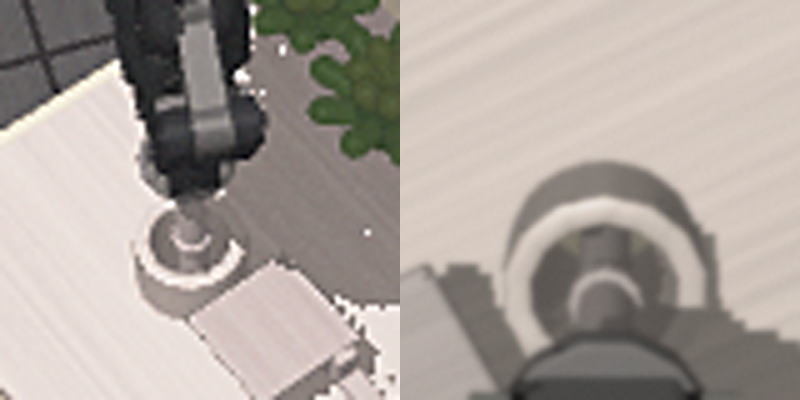

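The crop shows the ring centred left to right in the bore, about (605,·) in the wrist half. Its depth is hard to read here, so I'll use the last view for an overlay of predicted circles.

```bash
python3 - <<'E'
from m import *
W=cam("wrist");a=np.linspace(0,2*np.pi,80)
circ=lambda x,y,z,R:np.c_[x+R*np.cos(a),y+R*np.sin(a),0*a+z]
out=[]
for f,c,(x0,y0,w) in(("w6",W,(295,235,50)),("s6",S,(290,272,40))):
    k=400/w; im=cv2.imread(f"pics/{f}.png")[y0:y0+w*3//4,x0:x0+w]
    im=cv2.resize(im,(400,300),interpolation=cv2.INTER_CUBIC); o=im.copy()
    for C,col in((circ(515.2,-120.8,105,12),(0,0,255)),(circ(515.2,-120.8,105,17),(0,160,0)),(circ(515.37,-120.8,107.25,6),(255,0,0)),(circ(515.37,-120.8,103.25,6),(255,0,255))):
        cv2.polylines(o,[np.round((proj(c,C)+.5-[x0,y0])*k).astype(int)],True,col,1)
    out.append(np.hstack([im,o]))
cv2.imwrite("pics/c8.png",np.vstack(out))
E
```

```text
(no output)
```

View pics/c8.png

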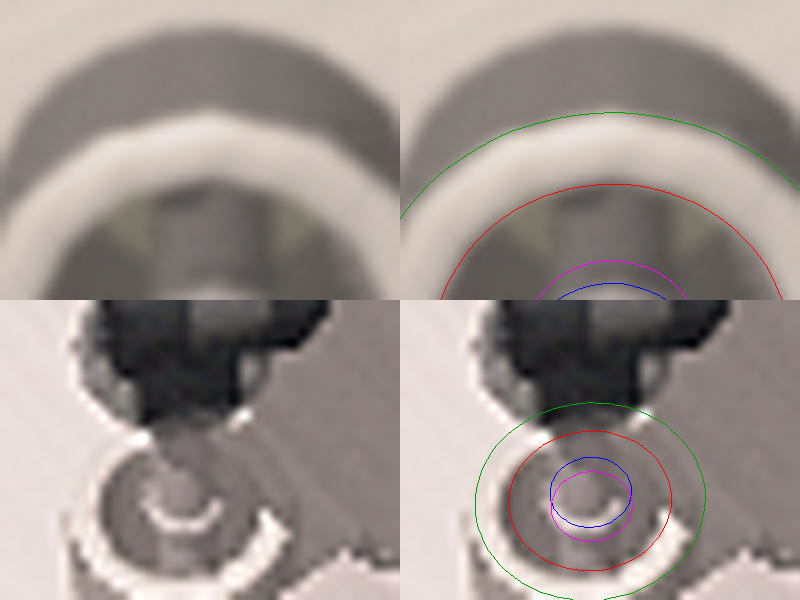

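The wrist overlay matches the rim and bore exactly. The ring's light arc starts at about v 270.5, where the ring's top edge is predicted, so its depth needs checking. I'll do that numerically, using the better-lit w5 picture with the same hand-to-probe geometry.

```bash
python3 - <<'E'
from m import *
W=cam("wrist");s=r.sense();t=np.array(s["tcp_pos"]);print(s["time"],t)
for f in("w5","w6"):
    im=cv2.cvtColor(cv2.imread(f"pics/{f}.png"),cv2.COLOR_BGR2GRAY)
    for v in range(258,300): print(f,v,im[v,306:338].tolist()) if f=="w5" and v%2==0 else None
    print(f,"col321 v258..300",im[258:300,321].tolist())
a=np.linspace(0,2*np.pi,200)
for nm,z,R in(("ringbot",-42,6),("ringtop",-38,6),("flbot",0,14),("fltop",5,14)):
    p=proj(W,np.c_[t[0]+R*np.cos(a),t[1]+R*np.sin(a),0*a+t[2]-33.6+z]);print(nm,"vmin",p[:,1].min().round(1),"u",p[:,0].min().round(1),p[:,0].max().round(1),"at v",p[p[:,0].argmin(),1].round(1))
E
```

```text
20.375 [ 515.32785634 -120.81821494  178.83098815]
w5 258 [232, 233, 233, 234, 234, 233, 231, 221, 188, 152, 138, 139, 139, 138, 137, 134, 130, 126, 121, 114, 109, 119, 165, 214, 229, 231, 232, 231, 232, 232, 232, 232]
w5 260 [233, 234, 234, 234, 234, 234, 232, 220, 186, 151, 140, 138, 139, 138, 136, 133, 131, 127, 121, 115, 111, 117, 155, 203, 227, 231, 232, 232, 233, 233, 233, 233]
w5 262 [235, 235, 235, 235, 235, 234, 231, 217, 177, 145, 139, 139, 141, 139, 137, 133, 131, 126, 123, 114, 110, 116, 152, 202, 227, 232, 233, 234, 234, 234, 235, 235]
w5 264 [235, 235, 234, 233, 233, 232, 228, 211, 173, 144, 138, 140, 139, 140, 137, 135, 131, 126, 122, 114, 111, 113, 146, 195, 227, 234, 236, 236, 236, 236, 234, 233]
w5 266 [233, 232, 231, 232, 232, 231, 229, 212, 173, 146, 139, 140, 139, 138, 136, 134, 130, 127, 120, 115, 110, 113, 143, 193, 227, 234, 233, 233, 232, 233, 232, 233]
w5 268 [232, 232, 232, 232, 233, 233, 230, 211, 169, 142, 139, 139, 140, 141, 143, 139, 135, 129, 121, 117, 110, 111, 137, 186, 222, 231, 233, 233, 234, 235, 235, 234]
w5 270 [233, 233, 233, 233, 233, 232, 229
[... 2358 characters left out ...]
0, 138, 139, 139, 139, 139, 139, 138, 139, 139, 139, 139, 138, 139, 139, 134]
w5 col321 v258..300 [134, 135, 133, 135, 133, 135, 135, 134, 134, 136, 139, 148, 164, 196, 213, 200, 165, 139, 134, 136, 135, 135, 135, 135, 135, 136, 135, 133, 125, 110, 100, 92, 88, 90, 101, 124, 142, 142, 139, 139, 139, 140]
w6 col321 v258..300 [104, 105, 109, 110, 111, 111, 112, 111, 111, 106, 104, 115, 138, 165, 178, 166, 138, 116, 111, 111, 112, 111, 112, 110, 111, 112, 105, 97, 90, 86, 81, 76, 73, 77, 91, 109, 120, 118, 116, 116, 115, 116]
ringbot vmin 267.0 u 309.9 331.9 at v 277.0
ringtop vmin 269.8 u 309.7 332.1 at v 280.0
flbot vmin 286.0 u 289.2 352.4 at v 314.1
fltop vmin 291.0 u 288.3 353.3 at v 319.7
```

The lit arc is the ring's top face: in w5 its edge is at v≈270.3 against a predicted 269.8, and the side view agrees within about 0.3 mm. Depth is within about 0.7 mm and the rod is centred. I'll trim slightly, hold and hand in.

Request:
step_arm:
  offset:
    - [-0.2, 0, -0.3]
    - [-0.2, 0, -0.3]
    - [-0.2, 0, -0.3]
    - [-0.2, 0, -0.3]
    - [-0.2, 0, -0.3]
    - [-0.2, 0, -0.3]
  dr:
    - [0, 0, 0]
    - [0, 0, 0]
    - [0, 0, 0]
    - [0, 0, 0]
    - [0, 0, 0]
    - [0, 0, 0]
  fingers: [12, 12, 12, 12, 12, 12]

```text
time: 21.12
tcp_pos: [515.1, -120.8, 178.6]
tool_rot: [[0.109, 0.994, 0.0], [0.994, -0.109, -0.0], [-0.0, 0.0, -1.0]]
ft_force: [-0.9, -0.5, -1.3]
opening: 19.5
```

```bash
python3 - <<'E'
from h import *
s=r.sense();print(s["time"],s["tcp_pos"],np.round(s["tool_rot"],4).tolist(),s["ft_force"],s["opening"],np.abs(s["joint_velocities"]).max())
t=np.array(s["tcp_pos"])
if np.hypot(t[0]-515.2,t[1]+120.8)<1 and abs(t[2]-178.5)<.7: print(r.sign_off())
E
```

```text
21.125 [ 515.14335157 -120.82196273  178.56111052] [[0.1095, 0.994, 0.0], [0.994, -0.1095, -0.0003], [-0.0003, 0.0001, -1.0]] [-0.85515672 -0.50849628 -1.29566578] 19.533571690989252 0.0017686009163354883
the job is handed in; nothing more can be done
None
```

I wound the crank clockwise one full turn (about 2° past). Then I lifted the small grey probe from the stand and lowered it down the guide tube. The job was handed in at 21.1 s, still gripping.

- **Centring and stillness:** at the end the tool was within 0.1 mm of the measured mouth centre. The rod was upright, the arm still, and the only force was about 1.3 N of probe weight. No force reading suggested the probe touched the planter.
- **Ring depth:** it is level with the tube top to within about 0.7 mm. The wrist picture showed the ring's top edge 0.5 px off prediction.
- **Disagreements:** the side camera read about 1.5–2 mm off the other two in absolute position, but agreed on where the probe sat relative to the bore. An automatic bore fit on one wrist picture (w5) failed, so I used the clean fit from another (w3).
- **Not checked:** I took no last picture of the other items on the desk.

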